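# Screw the lid onto the drinks jug

### The job

Close the blue drinks jug: pick its screw lid off the red tray, set it level on the neck, and ease it backwards (anticlockwise) until it drops into the start of the thread, then turn it clockwise until it is fully home and let go. Do not force it, and leave everything else where it stands.

Things in the scene. Friction and masses are not known exactly. Their poses are not given: they have to be found in the camera images.
- lid: the jug's screw lid: round white cap 123 mm across, 25 mm high, with an orange grip bar across its top; starts right way up on the red tray. Origin: centre of the skirt's lower edge; z up, x along the bar. Bar: 92 mm long (x), 22 mm thick (y), 25 to 59 mm above the origin, long sides flat and upright. 0.18 to 0.28 kg
- lid_grip (a point): middle of the lid's orange grip bar, on the lid's axis, 45 mm above the lid's origin (14 mm below the bar's top); same axes as the lid
- lid_lugs (a point): inside the lid, on its axis, 4 mm above its origin: centre of its three thread lugs, 120 degrees apart, each 12 mm wide, 4 mm high, reaching in to radius 50 mm (skirt inside: radius 57.5 mm). The lid's flat ceiling, which meets the seal, is 19 mm above its origin
- jug: blue insulated jug, 148 mm across, with two white bands, a white handle (on its +x side) and a white threaded neck; in a steel cradle screwed to the counter: it neither slides nor turns. Origin: on the counter under its centre; z up. Its yaw says nothing about where the thread starts lie: they differ every time and must be felt
- neck_top (a point): centre of the top of the black rubber seal on the neck, on the neck's axis, 198 mm above the counter; z up. The seal is 86 mm across and springy (1.5 N per mm, gives up to 5.7 mm). Below it the neck is 96 mm across with a tapered rim
- neck_thread (a point): neck axis, 8 mm below neck_top, at the top of the thread: three ridges out to radius 55 mm, 120 degrees apart. Each is 4 mm thick, starts at this height, falls 6.5 mm over 76 degrees clockwise (from above) and ends at an upright stop rib reaching up to this height; then a gap of 38 degrees to the next ridge's start. A lid set down mostly rests with its lugs on the ridges
- neck_start (a point): neck axis, 20 mm below neck_top: the lid's origin is here or up to 1 mm lower once dropped into the gaps. Resting on the ridges it is 4 to 10 mm higher; turned clockwise from there it jams on the ribs. Turned anticlockwise, at most 96 degrees, it climbs, drops in, and meets a rib after at most 26 degrees more. It must be free to sink to drop in
- neck_home (a point): neck axis, 24 mm below neck_top: the lid's origin is here when fully home. From the gaps the lid turns clockwise 76 to 102 degrees, sinking 3 to 4 mm as the lugs run under the ridges and squeeze the seal, then stops dead at the ribs. Turning takes about 0.1 N m free, up to 0.4 N m near home; it stays when let go
- bowl: white china bowl, 124 mm across, 55 mm high, on the tray; origin under its centre; to be left where it stands
- mug: blue mug, 82 mm across, 92 mm high, on the tray; origin under its centre; to be left where it stands
- mug_green: green mug, 82 mm across, 92 mm high; origin under its centre; to be left where it stands
- tumbler: steel tumbler, 88 mm across, 125 mm high; origin under its centre; to be left where it stands
- flask: white flask, 72 mm across, 200 mm high; origin under its centre; to be left where it stands
- sugar_jar: amber glass jar with a steel lid, 90 mm across, 130 mm high; origin under its centre; to be left where it stands
- spoon: wooden-handled spoon, 190 mm long, lying on the counter; to be left where it lies
Mind the look-alikes: they are no part of the job. Leave any purple look-alike of the lid alone.

How it is judged:
By the outcome, as a careful person would: the job done as asked, in the order asked, and still so for the second after the job is handed in, with the robot touching nothing.
It also fails if it takes over 64 s, if anything falls off the work surface, if the arm or the gripper's body presses on something with over 40 N, if the wrist force passes 120 N, or if a joint passes its speed limit or range.

### The arm

A 6-joint arm with a two-finger parallel gripper is mounted at the origin on the work surface. World frame = base frame: x ahead of the robot, y to its left, z up, the work surface at z = 0. Lengths are in mm, angles in rad, forces in N, time in s.
With the tool pointing down it reaches from about 275 to 750 mm from the base axis. Payload 10.2 kg.
Tool frame: the origin (TCP) lies midway between the tips of the shut fingers; the grasp point (between the pads) lies 19 mm behind it; z points along the fingers, y is the direction in which the jaws open and shut (so a half turn about z gives the same grasp; the last joint's range is limited). The gripper opens to 85 mm and grips with 20 to 120 N. Pads are 22 mm wide; open, the fingers measure 114 mm over their backs; the gripper's body (76 mm by 85 mm) begins 54 mm behind the grasp point. The pads swing forward as they close: fully open they stand 13 mm farther back than shut.
Start: joints at [-1.453, 0.313, 1.498, -0, 1.331, -0.223], TCP at [175.464, -494.816, 203.894] pointing down, gripper open.
Joint ranges: [-2.94, 2.94], [-0.97, 2.17], [0.19, 2.56], [-1.23, 4.37], [0.02, 3.11], [-2.88, 2.88]. Speed limits (rad/s): [2.39, 2.39, 3.01, 3.14, 3.14, 3.14].

### API

Orientations are given as a unit quaternion [w, x, y, z].
In Python, from rig import ctrl gives the robot as it stands.
- The arm moves only by the tool carry_out, never from a script. Its argument "plan" is a list of rows, each a list of 3 entries, a list of its own where there are three numbers: the finger opening in mm, from 0 to 85.4, then the shift along the tool's x, y, z in mm, then the turn, a rotation vector about the tool's x, y, z in units of 6 degrees (1.0 is 6 degrees). In form: [[grip, [x, y, z], [ax, ay, az]], ...]. A call has 1 to 20 rows; each row shifts and turns the commanded pose from where the row before left it, along the tool's axes as they then stand; what a row does not reach is not made up. A row lasts 1/12 s, in which the tool goes at most 41.7 mm and 7.16 degrees, less where a joint would pass 70% of its speed; a pose out of reach is approached as far as the arm can. A call with a gripper value outside its range is refused whole. The fingers move at their own pace and stop on an object; "grip_force" is the grip in N (left out, the last holds). Time passes only in rows, so rows that do not move let the fingers close. It gives the time, the measured TCP pose, the force and the opening at its end, in the units of the state.
- ctrl.sense(): the state, without advancing time (a new reading comes with each control period).
- ctrl.capture(name): name is "scene" or "side" or "wrist"; returns a dict with "color" (384x512x3 uint8, blue, green, red), "range_z" (384x512 float32, mm along the optical axis (not along the pixel's ray), 0 where there is no reading), "fx", "fy", "cx", "cy" (pixels), "cam_to_world" (4x4, takes a point from camera to world coordinates); the wrist camera has in their place "tool_from_camera" (4x4, takes a point from camera to tool coordinates, whose origin is the TCP and whose axes are the flange's). Camera axes: x right, y up, looking along -z (the intrinsics and any distortion apply to the point x, -y, -z); pixel columns grow to the right and rows downward; lengths in mm; the calibration is good to about 2 mm. A picture is of the moment at which its call begins: read the wrist's pose just before it.
- ctrl.finish_job(): hands the job in, once; it reports no verdict.
The state is a dict: "time_s": time; "joints": joint angles; "dq": joint speeds; "tau": joint torques, N m; "eef_pos": TCP position; "ee_rot": TCP orientation; "force": force on the tool from outside, world axes, zero at the start; "wrist_torque": the same for the moment, N m; "grip_width": opening from 0.0 (shut) to 1.0 (fully open).
Only numpy, scipy, OpenCV 4.12 (cv2) and the standard library are available. Lean on these libraries where they do the work, as an engineer would, in place of code of your own. Each camera call takes 0.05 s, during which the arm holds its last target.

## Working session

There is one attempt and no reset: what is moved stays moved. The work goes in short steps, Python scripts to look and compute and a tool call to move; the robot and the scene stay as the last step left them, time stands still between calls to the robot, and variables do not carry over. Pictures are saved under pics/ and viewed, and the job is handed in when it is done.

Besides the shell and the picture viewer there is one more tool, called after "Request:" as name(argument=value, ...) on one line, values as JSON. carry_out: Moves the arm, as the interface text tells. Its arguments: {"type":"object","properties":{"plan":{"type":"array"},"grip_force":{"type":"number"}},"required":["plan"]}

```bash
ls; mkdir -p pics; cat > h.py <<'E'
import numpy as np, cv2
from rig import ctrl
def snap(n,tag):
    s=ctrl.sense(); c=ctrl.capture(n)
    cv2.imwrite(f'pics/{tag}.png',c['color']); np.savez(f'{tag}.npz',**{k:np.asarray(v) for k,v in c.items()},pos=s['eef_pos'],rot=s['ee_rot'])
    return s,c
E
python3 - <<'E'
from h import *
for n in ['scene','side','wrist']:
    s,c=snap(n,n+'0')
    print(n,[k for k in c],c['fx'],c['cx'],c['cy'])
print(s)
E
```

```text
pics
scene ['color', 'range_z', 'fx', 'fy', 'cx', 'cy', 'cam_to_world'] 436.0603647639297 254.42013681368152 189.58718455534228
side ['color', 'range_z', 'fx', 'fy', 'cx', 'cy', 'cam_to_world'] 466.45470954400815 250.5852818450195 193.49151152999548
wrist ['color', 'range_z', 'fx', 'fy', 'cx', 'cy', 'tool_from_camera'] 306.2320671156483 253.52758485769232 187.97122206853
{'time_s': 0.1, 'joints': array([-1.45340892e+00,  3.13377386e-01,  1.49833768e+00, -2.55785441e-05,
        1.33101634e+00, -2.23404980e-01]), 'dq': array([-0.00155197, -0.00014735, -0.00325367, -0.00065717,  0.00053187,
        0.00072335]), 'tau': array([ 2.57645253e-03, -4.12897968e+01, -2.60144001e+01, -2.44244375e-04,
        2.94971440e-03, -1.41362182e-05]), 'eef_pos': array([ 175.42121369, -494.55241891,  203.4096724 ]), 'ee_rot': array([-5.69231711e-04,  9.85516984e-01,  1.69575792e-01,  1.77634604e-05]), 'force': array([ 0.34980558, -0.75136772,  0.24101679]), 'wrist_torque': array([-0.01632055, -0.0541514 ,  0.00788471]), 'grip_width': 1.0018611682712082}
```

View pics/scene0.png

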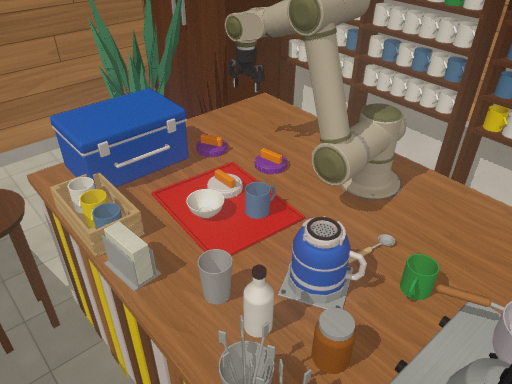

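View pics/side0.png

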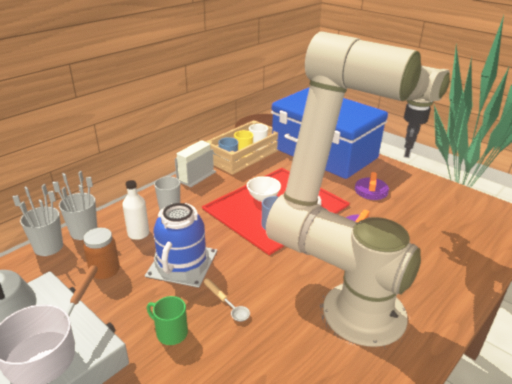

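View pics/wrist0.png

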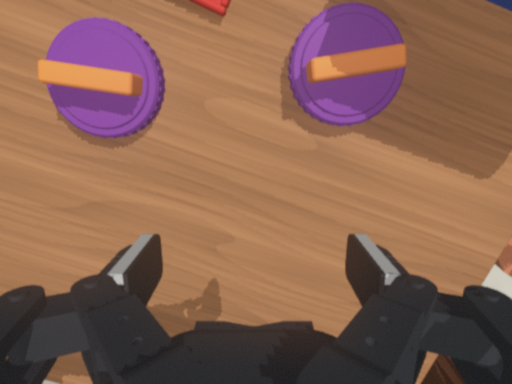

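The scene view shows the white lid with its orange bar at about (225,184) on the red tray, next to the bowl (205,203) and the blue mug (258,200). The jug neck is at about (325,232). The wrist view shows only the two purple look-alikes.

```bash
cat >> h.py <<'E'
def cloud(c,T):
    z=np.asarray(c['range_z']); v,u=np.indices(z.shape)
    x=(u-c['cx'])/c['fx']*z; y=-(v-c['cy'])/c['fy']*z
    P=np.stack([x,y,-z,np.ones_like(z)],-1)@np.asarray(T).T
    P=P[...,:3]; P[z<=0]=np.nan
    return P
from scipy.spatial.transform import Rotation as R
def toolT(pos,rot):
    T=np.eye(4); T[:3,:3]=R.from_quat(np.r_[rot[1:],rot[0]]).as_matrix(); T[:3,3]=pos; return T
def orange(c):
    h=cv2.cvtColor(np.asarray(c['color']),cv2.COLOR_BGR2HSV)
    return (h[...,0]>8)&(h[...,0]<20)&(h[...,1]>190)&(h[...,2]>150)
def circ(xy):
    A=np.c_[2*xy,np.ones(len(xy))]; s=np.linalg.lstsq(A,(xy**2).sum(1),rcond=None)[0]
    return s[:2],np.sqrt(s[2]+s[:2]@s[:2])
E
python3 - <<'E'
from h import *
for n in ['scene','side']:
    c=dict(np.load(n+'0.npz')); P=cloud(c,c['cam_to_world'])
    z=P[...,2]
    print(n, 'table z', np.nanmedian(z[(abs(z)<15)]), 'dist' , c.keys())
    def show(uv):
        for u,v in uv: print((u,v),P[v,u].round(0))
    if n=='scene':
        show([(225,180),(240,184),(205,200),(258,187),(325,227),(316,160),(258,270),(215,256),(335,315),(420,265),(378,242),(300,225),(160,205),(245,250),(230,170)])
        m=orange(c); m[:, :]&=True
        mm=np.zeros_like(m); mm[165:195,205:245]=1; m&=mm
        Q=P[m]; Q=Q[np.isfinite(Q).all(1)]
        print('bar n',len(Q),Q.min(0),Q.max(0),np.median(Q,0))
        T=Q[Q[:,2]>np.percentile(Q[:,2],60)]
        print('top',T.mean(0)); 
        mu=Q[:,:2].mean(0); w,V=np.linalg.eigh(np.cov((Q[:,:2]-mu).T)); print('axis deg',np.degrees(np.arctan2(V[1,1],V[0,1])),np.sqrt(w))
    else: show([(178,210),(180,205),(265,185),(170,305)])
    # neck: points with z 170..210 near jug
    j=P[{'scene':(232,325),'side':(210,178)}[n]]; print('j',j)
    d=np.hypot(P[...,0]-j[0],P[...,1]-j[1])
    for lo,hi in [(192,204),(180,192),(60,150)]:
        m=(d<100)&(z>lo)&(z<hi)
        if m.sum()>20: xy=P[m][:,:2]; print(lo,hi,m.sum(),xy.min(0),xy.max(0),circ(xy))
E
```

```text
scene table z 1.0234028238809287 dist dict_keys(['color', 'range_z', 'fx', 'fy', 'cx', 'cy', 'cam_to_world', 'pos', 'rot'])
(225, 180) [ 452. -276.   56.]
(240, 184) [ 403. -255.   28.]
(205, 200) [ 550. -262.   24.]
(258, 187) [ 411. -151.   75.]
(325, 227) [499. 207. 185.]
(316, 160) [302.  -7. 205.]
(258, 270) [740. 221. 202.]
(215, 256) [728.  40. 102.]
(335, 315) [653. 381. 130.]
(420, 265) [294. 388.  53.]
(378, 242) [253. 230.   2.]
(300, 225) [376.  16.  -0.]
(160, 205) [ 666. -363.    1.]
(245, 250) [584. -11.  -2.]
(230, 170) [ 350. -380.    2.]
bar n 197 [ 403.33722406 -409.8060114     4.85313532] [ 453.65198592 -248.36324453   68.50895259] [ 447.52131197 -291.51108327   57.19450458]
top [ 442.29163571 -297.0662999    63.39927974]
axis deg 90.14370604870125 [ 6.50656932 28.84037225]
j [513.86795708 220.11490394 184.91543042]
192 204 368 [466.38476717 171.58295145] [562.30207303 269.56165326] (array([517.38761927, 216.56633732]), np.float64(39.094144763045115))
180 192 643 [460.40969778 160.76932125] [571.73421961 270.01629382] (array([521.59391034, 220.88439673]), np.float
[... 151 characters left out ...]
974049))
side table z 1.0069187211271355 dist dict_keys(['color', 'range_z', 'fx', 'fy', 'cx', 'cy', 'cam_to_world', 'pos', 'rot'])
(178, 210) [531. 199. 186.]
(180, 205) [536. 186. 195.]
(265, 185) [ 600. -268.   29.]
(170, 305) [359. 381.  60.]
j [531.28112368 198.96720285 185.87939767]
192 204 278 [459.46694476 167.79275553] [564.21403819 263.25301932] (array([513.38182284, 215.98108155]), np.float64(39.44525096010782))
180 192 431 [458.23963191 159.13685535] [572.91829196 269.04117085] (array([507.75402089, 218.34434939]), np.float64(38.96434064685145))
60 150 1175 [437.92034217 151.68002674] [560.93234528 291.57233833] (array([514.85442615, 214.61755578]), np.float64(72.27250428903476))
```

```bash
cat >> h.py <<'E'
def delta(target,yawx=None):
    """tool-frame shift from measured pose to target TCP xyz; """
    s=ctrl.sense(); T=toolT(s['eef_pos'],s['ee_rot'])
    d=T[:3,:3].T@(np.asarray(target)-T[:3,3])
    print('t',round(s['time_s'],2),'pos',s['eef_pos'].round(1),'yaw_x',round(np.degrees(np.arctan2(T[1,0],T[0,0])),1),'yaw_y',round(np.degrees(np.arctan2(T[1,1],T[0,1])),1),'tz',T[:3,2].round(4),'j6',s['joints'][5].round(3),'F',s['force'].round(1),'M',s['wrist_torque'].round(2),'g',round(s['grip_width'],3),'delta tool',d.round(1))
    return d
E
python3 - <<'E'
from h import *
c=dict(np.load('wrist0.npz')); print(c['tool_from_camera'].round(3))
s=ctrl.sense();print(toolT(s['eef_pos'],s['ee_rot']).round(3), s['joints'])
P=cloud(c,toolT(c['pos'],c['rot'])@c['tool_from_camera'])
print(P[60,360],P[80,90],P[300,220]); z=P[...,2]; print(np.nanmedian(z[abs(z)<15]))
delta([442,-297,200])
E
```

```text
[[   0.       0.966    0.259   66.596]
 [   1.      -0.       0.       0.992]
 [   0.       0.259   -0.966 -170.084]
 [   0.       0.       0.       1.   ]]
[[ 9.42000e-01  3.34000e-01 -0.00000e+00  1.75432e+02]
 [ 3.34000e-01 -9.42000e-01  1.00000e-03 -4.94590e+02]
 [ 0.00000e+00 -1.00000e-03 -1.00000e+00  2.03455e+02]
 [ 0.00000e+00  0.00000e+00  0.00000e+00  1.00000e+00]] [-1.45339368e+00  3.13355341e-01  1.49824826e+00 -3.09244160e-05
  1.33100626e+00 -2.23406081e-01]
[ 312.64012123 -554.78565963   58.41878222] [ 208.34587373 -315.39915414   59.90449202] [-2.42091886e+01 -5.16339671e+02  4.03771237e-01]
-0.12707591196635803
t 0.15 pos [ 175.4 -494.6  203.5] yaw_x 19.5 yaw_y -70.5 tz [-1.e-04  1.e-03 -1.e+00] j6 -0.223 F [-0.   0.4  0.2] M [-0.01  0.01  0.02] g 0.998 delta tool [317.3 -97.1   3.6]
```

Request:
carry_out(plan=[[85, [20, -6, -3], [0, 0, 0]], [85, [32, -10, -3], [0, 0, 0]], [85, [32, -10, -3], [0, 0, 0]], [85, [32, -10, -3], [0, 0, 0]], [85, [32, -10, -3], [0, 0, 0]], [85, [32, -10, -3], [0, 0, 0]], [85, [32, -10, -3], [0, 0, 0]], [85, [32, -10, -3], [0, 0, 0]], [85, [32, -10, -3], [0, 0, 0]], [85, [31, -9, -3], [0, 0, 0]], [85, [10, -2, 0], [0, 0, 0]], [85, [0, 0, 0], [0, 0, 0]], [85, [0, 0, 0], [0, 0, 0]]])

```text
time_s: 1.23
eef_pos: [441.5, -297.5, 233.5]
ee_rot: [-0.0, 0.985, 0.17, -0.0]
force: [0.6, 0.1, 0.7]
grip_width: 0.996
```

```bash
python3 - <<'E'
from h import *
delta([442,-297,200]); snap('wrist','wrist1')
E
```

```text
t 1.23 pos [ 441.5 -297.5  233.5] yaw_x 19.6 yaw_y -70.4 tz [-9.e-04  3.e-04 -1.e+00] j6 0.416 F [0.6 0.1 0.7] M [-0.03  0.02 -0.03] g 0.996 delta tool [ 0.7 -0.3 33.5]
```

View pics/wrist1.png

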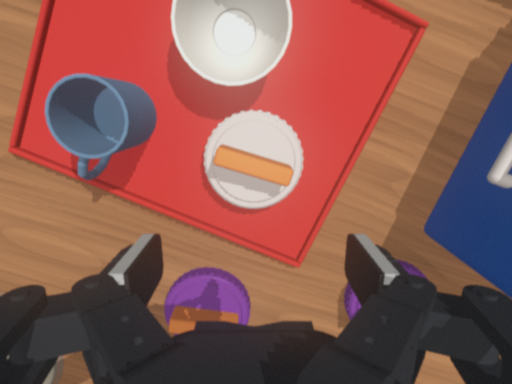

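The white lid is at about (253,160) with its bar slanting from (215,155) to (292,175). The bowl is above it at (232,30) and the mug at (95,115), and the lid stands clear of both.

```bash
cat >> h.py <<'E'
def bar(c,box=None):
    P=cloud(c,toolT(c['pos'],c['rot'])@c['tool_from_camera'])
    m=orange(c); 
    if box: k=np.zeros_like(m); k[box[1]:box[3],box[0]:box[2]]=1; m&=k
    n,l,st,ce=cv2.connectedComponentsWithStats(m.astype(np.uint8)); i=1+np.argmax(st[1:,4])
    Q=P[l==i]; Q=Q[np.isfinite(Q).all(1)]
    zt=np.median(Q[:,2]); T=Q[abs(Q[:,2]-zt)<4]
    r=cv2.minAreaRect(T[:,:2].astype(np.float32)); b=cv2.boxPoints(r)
    e=b[1]-b[0],b[2]-b[1]; L=max(e,key=lambda q:np.hypot(*q))
    return r,zt,np.degrees(np.arctan2(L[1],L[0])),P,len(T)
E
python3 - <<'E'
from h import *
c=dict(np.load('wrist1.npz')); r,zt,a,P,n=bar(c,(195,135,310,200))
print(r,zt,a,n)
for u,v in [(253,190),(240,140),(232,30),(232,80),(110,120),(330,150)]: print((u,v),P[v,u].round(1))
# lid disc
z=P[...,2]; d=np.hypot(P[...,0]-r[0][0],P[...,1]-r[0][1])
m=(d<70)&(z>18)&(z<36); xy=P[m][:,:2].astype(np.float32); print('lid z',np.median(z[m]),cv2.minEnclosingCircle(xy))
rim=(d<75)&(z>15); pts=P[rim]; print(cv2.minEnclosingCircle(pts[:,:2].astype(np.float32)))
m=(d>63)&(d<90)&(z<18); print('tray',np.median(z[m]))
hull=cv2.convexHull(xy)[:,0]; print(circ(hull))
E
```

```text
Traceback (most recent call last):
  File "h.py", line 32, in bar
    n,l,st,ce=cv2.connectedComponentsWithStats(m.astype(np.uint8)); i=1+np.argmax(st[1:,4])
                                                                        ~~~~~~~~~^^^^^^^^^^
ValueError: attempt to get argmax of an empty sequence
```

```bash
sed -i 's/h\[...,1\]>190/h[...,1]>140/' h.py
python3 - <<'E'
from h import *
c=dict(np.load('wrist1.npz')); print(cv2.cvtColor(c['color'],cv2.COLOR_BGR2HSV)[165,250]);r,zt,a,P,n=bar(c,(195,135,310,200))
print(r,zt,a,n)
for u,v in [(253,190),(240,140),(232,30),(232,80),(110,120),(330,150)]: print((u,v),P[v,u].round(1))
z=P[...,2]; d=np.hypot(P[...,0]-r[0][0],P[...,1]-r[0][1])
m=(d<70)&(z>18)&(z<36); xy=P[m][:,:2].astype(np.float32); print('lid z',np.median(z[m]),cv2.minEnclosingCircle(xy))
m=(d>63)&(d<90)&(z<18); print('tray',np.median(z[m]))
hull=cv2.convexHull(xy)[:,0]; print(circ(hull))
E
```

```text
[ 14 144 227]
((442.5914001464844, -297.7508850097656), (20.5230712890625, 88.61106872558594), 2.24025297164917) 62.56986388367574 -87.759735 1382
(253, 190) [ 408.3 -309.4   33.4]
(240, 140) [ 461.5 -273.8   31. ]
(232, 30) [ 577.  -223.3    8.6]
(232, 80) [ 522.  -245.2   56.6]
(110, 120) [ 427.6 -111.2    8.7]
(330, 150) [ 485.4 -388.9    3.2]
lid z 30.672900946159046 ((441.8261413574219, -297.7219543457031), 62.76036834716797)
tray 3.88777480692454
(array([ 442.19179898, -297.56224079]), np.float64(62.26977063752123))
```

Request:
carry_out(plan=[[85, [0, 0, 6], [0, 0, -0.6]], [85, [0, 0, 10], [0, 0, -1.1]], [85, [0, 0, 10], [0, 0, -1.1]], [85, [0, 0, 10], [0, 0, -1.1]], [85, [0, 0, 10], [0, 0, -1.1]], [85, [0, 0, 10], [0, 0, -1.1]], [85, [0, 0, 10], [0, 0, -1.1]], [85, [0, 0, 10], [0, 0, -1.1]], [85, [0, 0, 10], [0, 0, -1.1]], [85, [0, 0, 10], [0, 0, -1.1]], [85, [0, 0, 10], [0, 0, -1.1]], [85, [0, 0, 6], [0, 0, -0.5]], [85, [0, 0, 0], [0, 0, 0]], [85, [0, 0, 0], [0, 0, 0]]])

```text
time_s: 2.45
eef_pos: [441.0, -298.2, 121.9]
ee_rot: [-0.0, 0.695, 0.719, -0.0]
force: [-0.7, -0.8, -0.2]
grip_width: 0.995
```

```bash
python3 - <<'E'
from h import *
s,c=snap('wrist','wrist2'); delta([442.4,-297.7,33])
c=dict(np.load('wrist2.npz'))
try:
    r,zt,a,P,n=bar(c); print(r,zt,a,n)
except Exception as e: print(e)
E
```

```text
t 2.5 pos [ 441.3 -298.2  122.3] yaw_x 91.9 yaw_y 1.9 tz [ 1.e-04 -3.e-04 -1.e+00] j6 -0.848 F [-0.5  1.   0.2] M [-0.05  0.01 -0.04] g 0.993 delta tool [ 0.5  1.1 89.3]
((440.9510192871094, -296.90374755859375), (19.524253845214844, 90.85398864746094), 2.2892260551452637) 62.76441749289282 -87.710754 2811
```

View pics/wrist2.png

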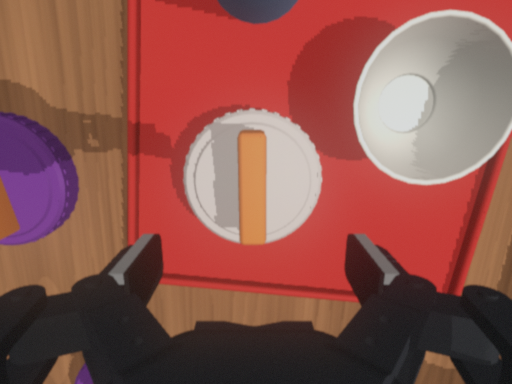

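The bar is centred between the fingers at about (252,187) and lines up with the tool x axis. I'm going down to grip it.

Request:
carry_out(plan=[[85, [0.8, 0.4, 10], [0, 0, 0]], [85, [0, 0, 16], [0, 0, 0]], [85, [0, 0, 16], [0, 0, 0]], [85, [0, 0, 16], [0, 0, 0]], [85, [0, 0, 14], [0, 0, 0]], [85, [0, 0, 10], [0, 0, 0]], [85, [0, 0, 6.5], [0, 0, 0]], [85, [0, 0, 0], [0, 0, 0]], [10, [0, 0, 0], [0, 0, 0]], [10, [0, 0, 0], [0, 0, 0]], [10, [0, 0, 0], [0, 0, 0]], [10, [0, 0, 0], [0, 0, 0]], [10, [0, 0, 0], [0, 0, 0]], [10, [0, 0, 0], [0, 0, 0]], [10, [0, 0, 0], [0, 0, 0]], [10, [0, 0, 0], [0, 0, 0]]], grip_force=60)

```text
time_s: 3.83
eef_pos: [442.2, -296.8, 34.1]
ee_rot: [0.0, 0.694, 0.72, -0.0]
force: [-2.5, 1.0, 6.2]
grip_width: 0.212
```

```bash
python3 - <<'E'
from h import *
delta([441.7,-297.3,33])
E
```

```text
t 3.83 pos [ 442.2 -296.8   34.1] yaw_x 92.1 yaw_y 2.1 tz [ 1.e-04 -5.e-04 -1.e+00] j6 -0.848 F [-2.5  1.   6.2] M [0.17 0.48 0.  ] g 0.212 delta tool [-0.5 -0.5  1.1]
```

Request:
carry_out(plan=[[10, [0, 0, 0], [0, 0, 0]], [10, [0, 0, -2], [0, 0, 0]], [10, [0, 0, -4], [0, 0, 0]], [10, [0, 0, -10], [0, 0, 0]], [10, [0, 0, -14], [0, 0, 0]], [10, [0, 0, -10], [0, 0, 0]], [10, [0, 0, 0], [0, 0, 0]], [10, [0, 0, 0], [0, 0, 0]]])

```text
time_s: 4.5
eef_pos: [442.4, -296.8, 73.9]
ee_rot: [0.001, 0.694, 0.72, -0.0]
force: [-0.2, -0.3, -2.3]
grip_width: 0.211
```

```bash
python3 - <<'E'
from h import *
snap('wrist','wrist3');delta([441.7,-297.3,33])
c=dict(np.load('wrist3.npz'))
E
```

```text
t 4.55 pos [ 442.1 -296.5   73.2] yaw_x 92.1 yaw_y 2.1 tz [-1.e-04  1.e-04 -1.e+00] j6 -0.848 F [-0.1  0.6 -2.7] M [ 0.03  0.03 -0.02] g 0.209 delta tool [-0.8 -0.4 40.2]
```

View pics/wrist3.png

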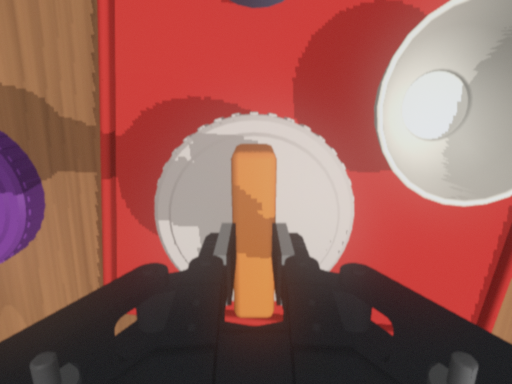

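The lid is lifted, with the bar between the pads at about (254,235) and a force of about -2.5 N, which fits the lid's weight. Next I'll measure how it sits in the hand.

```bash
cat >> h.py <<'E'
def lidpose(tag):
    c=dict(np.load(tag+'.npz')); P=cloud(c,c['tool_from_camera'])
    h=cv2.cvtColor(c['color'],cv2.COLOR_BGR2HSV)
    o=orange(c)&(P[...,2]<20)&(P[...,2]>-60)
    n,l,st,ce=cv2.connectedComponentsWithStats(o.astype(np.uint8)); i=1+np.argmax(st[1:,4]); Q=P[l==i]; zt=np.median(Q[:,2])
    T=Q[abs(Q[:,2]-zt)<4]; r=cv2.minAreaRect(T[:,:2].astype(np.float32))
    A=np.c_[T[:,:2],np.ones(len(T))]; ps=np.linalg.lstsq(A,T[:,2],rcond=None)[0]
    print('bar rect(tool)',r,'top z',zt,'plane slope deg',np.degrees(ps[:2]))
    w=(h[...,1]<60)&(h[...,2]>110)&(abs(P[...,2]-(zt+32))<8)&(np.hypot(P[...,0],P[...,1])<75)
    W=P[w]; A=np.c_[W[:,:2],np.ones(len(W))]
    for _ in range(3):
        p=np.linalg.lstsq(A,W[:,2],rcond=None)[0]; k=abs(A@p-W[:,2])<2.5; A,W=A[k],W[k]
    print('disc',len(W),'slopes deg',np.degrees(p[:2]),'z at axis',p[2])
    H=cv2.convexHull(W[:,:2].astype(np.float32))[:,0]; H=H[(H[:,0]>-5)]
    print('circ',circ(H),cv2.minEnclosingCircle(W[:,:2].astype(np.float32)))
E
python3 -c "
from h import *
lidpose('wrist3')"
```

```text
bar rect(tool) ((-0.36676788330078125, 1.6009597778320312), (91.02688598632812, 21.418960571289062), 0.23346267640590668) top z -28.56613104379862 plane slope deg [ 0.0127809  -0.20312151]
disc 15587 slopes deg [ 1.04045517 -0.23976263] z at axis 3.218886241555185
circ (array([0.61906035, 1.37101597]), np.float64(59.337778602864624)) ((0.859851062297821, 1.174428939819336), 59.711544036865234)
```

Request:
carry_out(plan=[[10, [0, 0, -12], [0, 0, 0]], [10, [0, 0, -22], [0, 0, 0]], [10, [2, 0, -24], [0, 0, 0]], [10, [12, 3, -22], [0, 0, 0]], [10, [22, 5, -15], [0, 0, 0]], [10, [28, 6, -13], [0, 0, 0]], [10, [30, 7, -13], [0, 0, 0]], [10, [31, 7, -13], [0, 0, 0]], [10, [31, 7, -13], [0, 0, 0]], [10, [31, 7, -13], [0, 0, 0]], [10, [31, 7, -13], [0, 0, 0]], [10, [31, 7, -13], [0, 0, 0]], [10, [31, 7, -13], [0, 0, 0]], [10, [31, 7, -13], [0, 0, 0]], [10, [31, 6, -13], [0, 0, 0]], [10, [28, 5, -13], [0, 0, 0]], [10, [20, 4, -12], [0, 0, 0]], [10, [9, 2, -14], [0, 0, 0]], [10, [0, 0, 0], [0, 0, 0]], [10, [0, 0, 0], [0, 0, 0]]])

```text
time_s: 6.22
eef_pos: [514.4, 105.3, 336.6]
ee_rot: [-0.0, 0.694, 0.72, -0.0]
force: [0.6, -0.5, -2.8]
grip_width: 0.212
```

```bash
python3 - <<'E'
from h import *
snap('wrist','wrist4');delta([514,105,340]); lidpose('wrist4')
E
```

```text
t 6.27 pos [514.1 104.8 336.1] yaw_x 92.1 yaw_y 2.1 tz [-1.9e-03 -3.0e-04 -1.0e+00] j6 -0.059 F [-0.  -0.4 -2.3] M [ 0.03  0.03 -0.02] g 0.21 delta tool [ 0.2 -0.1 -3.9]
bar rect(tool) ((-0.6128005981445312, 1.791081428527832), (90.89253234863281, 21.655242919921875), 0.30070415139198303) top z -28.59449124788513 plane slope deg [ 0.00098775 -0.21048852]
disc 15604 slopes deg [ 1.08965625 -0.25928774] z at axis 3.2251558152586615
circ (array([0.47058827, 1.61529672]), np.float64(59.476552802126164)) ((0.9826163053512573, 1.731532335281372), 59.7059211730957)
```

View pics/wrist4.png

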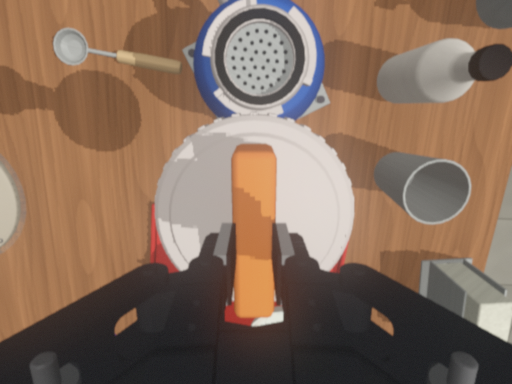

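The neck is fully visible. Its black seal ring is centred at about (260,58), and the held lid at about (254,210) is below it in the image.

```bash
python3 - <<'E'
from h import *
c=dict(np.load('wrist4.npz')); img=c['color']
P=cloud(c,c['tool_from_camera'])
h=cv2.cvtColor(img,cv2.COLOR_BGR2HSV)
m=(h[...,2]<70); k=np.zeros_like(m); k[0:112,205:318]=1; m&=k
n,l,st,ce=cv2.connectedComponentsWithStats(m.astype(np.uint8)); i=1+np.argmax(st[1:,4]); print(st[i])
mm=(l==i).astype(np.uint8)
cs,_=cv2.findContours(mm,cv2.RETR_EXTERNAL,cv2.CHAIN_APPROX_NONE); e=cv2.fitEllipse(max(cs,key=len)); print('ellipse',e)
print('seal z tool',np.median(P[l==i][:,2]), 'world', 336.3-np.median(P[l==i][:,2]))
Q=P[l==i]
# intersect contour rays with seal top plane
ct=max(cs,key=len)[:,0].astype(float)
T=c['tool_from_camera']
d=np.c_[(ct[:,0]-c['cx'])/c['fx'],-(ct[:,1]-c['cy'])/c['fy'],-np.ones(len(ct))]@T[:3,:3].T
o=T[:3,3]; zp=336.3-198
for z in [zp,zp-2]:
    q=o+d*((z-o[2])/d[:,2])[:,None]; 
    print('circle',circ(q[:,:2]), cv2.minEnclosingCircle(q[:,:2].astype(np.float32)))
Tw=toolT(c['pos'],c['rot']); 
q=o+d*((zp-o[2])/d[:,2])[:,None]; ctr,_=circ(q[:,:2]); print('world',(Tw@np.r_[ctr,zp,1])[:3], c['pos'])
E
```

```text
[218  51   1   3   3]Traceback (most recent call last):
  File "<stdin>", line 8, in <module>
cv2.error: OpenCV(4.12.0) /io/opencv/modules/imgproc/src/shapedescr.cpp:361: error: (-201:Incorrect size of input array) There should be at least 5 points to fit the ellipse in function 'fitEllipseNoDirect'
```

```bash
cat > neck.py <<'E'
from h import *
c=dict(np.load('wrist4.npz')); img=c['color']
P=cloud(c,c['tool_from_camera'])
h=cv2.cvtColor(img,cv2.COLOR_BGR2HSV)
print(h[58,205:318:5])
m=(h[...,2]<100)&(h[...,1]<80); k=np.zeros_like(m); k[0:112,205:318]=1; m&=k
n,l,st,ce=cv2.connectedComponentsWithStats(m.astype(np.uint8)); i=1+np.argmax(st[1:,4]); print(st[i])
mm=(l==i).astype(np.uint8)
cs,_=cv2.findContours(mm,cv2.RETR_EXTERNAL,cv2.CHAIN_APPROX_NONE); e=cv2.fitEllipse(max(cs,key=len)); print('ellipse',e)
print('seal z world', 336.3-np.median(P[l==i][:,2]))
ct=max(cs,key=len)[:,0].astype(float)
T=c['tool_from_camera']
d=np.c_[(ct[:,0]-c['cx'])/c['fx'],-(ct[:,1]-c['cy'])/c['fy'],-np.ones(len(ct))]@T[:3,:3].T
o=T[:3,3]; zp=336.3-198
Tw=toolT(c['pos'],c['rot'])
for z in [zp,zp-2]:
    q=o+d*((z-o[2])/d[:,2])[:,None]; ctr,r=circ(q[:,:2])
    print('circle',ctr,r, cv2.minEnclosingCircle(q[:,:2].astype(np.float32)),'world',(Tw@np.r_[ctr,z,1])[:3])
E
python3 neck.py
```

```text
[[111 136 146]
 [118  30 134]
 [  8  20 100]
 [ 12  18  71]
 [ 13  17 185]
 [ 45   6 175]
 [ 38   6 170]
 [ 40   5 140]
 [ 38   6 183]
 [ 30   4 122]
 [ 38   6 182]
 [ 38   6 181]
 [ 45   6 181]
 [ 38   6 182]
 [ 40   4 178]
 [ 45   5 187]
 [ 45   4 145]
 [ 40   5 149]
 [ 10  18 129]
 [  0  10  76]
 [ 13  17 179]
 [ 12  15 217]
 [175   7 208]]
[ 215    9   89   95 2101]
ellipse ((259.2486572265625, 55.931243896484375), (87.92399597167969, 94.14969635009766), 2.5565335750579834)
seal z world nan
circle [108.5107733    6.87160846] 40.999165616510616 ((108.45997619628906, 6.844550132751465), 41.643375396728516) world [517.02095568 213.94378192 198.25780529]
circle [108.22799909   6.83549033] 40.733268951480476 ((108.17752838134766, 6.80860710144043), 41.3733024597168) world [516.99687655 213.66038963 200.25789899]
```

```bash
cat > neck2.py <<'E'
from h import *
for n,(u0,v0,u1,v1) in {'scene':(300,210,352,250),'side':(155,198,200,228)}.items():
    c=dict(np.load(n+'0.npz')); img=c['color']
    h=cv2.cvtColor(img,cv2.COLOR_BGR2HSV)
    m=(h[...,2]<105)&(h[...,1]<90); k=np.zeros_like(m); k[v0:v1,u0:u1]=1; m&=k
    nn,l,st,ce=cv2.connectedComponentsWithStats(m.astype(np.uint8)); i=1+np.argmax(st[1:,4]); print(n,st[i])
    mm=(l==i).astype(np.uint8)
    cs,_=cv2.findContours(mm,cv2.RETR_EXTERNAL,cv2.CHAIN_APPROX_NONE); e=cv2.fitEllipse(max(cs,key=len)); print('ellipse',e)
    ct=cv2.ellipse2Poly(tuple(int(round(x*16)) for x in e[0]),tuple(int(round(x*8)) for x in e[1]),int(round(e[2])),0,360,3)/16.
    T=c['cam_to_world']
    d=np.c_[(ct[:,0]-c['cx'])/c['fx'],-(ct[:,1]-c['cy'])/c['fy'],-np.ones(len(ct))]@T[:3,:3].T
    o=T[:3,3]; q=o+d*((198-o[2])/d[:,2])[:,None]; print(circ(q[:,:2]))
    P=cloud(c,T); Q=P[l==i]; Q=Q[np.isfinite(Q).all(1)]; print('z',np.median(Q[:,2]),circ(Q[:,:2]))
    s=img[v0-10:v1+10,u0-10:u1+10]; cv2.imwrite(f'pics/neck_{n}.png',cv2.resize(s,None,fx=7,fy=7,interpolation=cv2.INTER_NEAREST))
E
python3 neck2.py
```

```text
scene [307 217  34  23 273]
ellipse ((323.44769287109375, 228.33766174316406), (21.729629516601562, 33.615081787109375), 97.9561767578125)
(array([517.78311913, 216.39136528]), np.float64(41.80706033506775))
z 197.77488607332793 (array([517.01759069, 215.94828758]), np.float64(37.87315862761697))
side [164 203  28  18  74]
ellipse ((177.34913635253906, 211.56057739257812), (15.505194664001465, 27.028379440307617), 84.03578186035156)
(array([513.38159846, 214.78659794]), np.float64(38.11699834778903))
z 198.30789357506671 (array([513.46848442, 214.82761876]), np.float64(38.427624371007184))
```

Request:
carry_out(plan=[[10, [12, 0.6, 0], [0, 0, 0]], [10, [22, 1, 0], [0, 0, 0]], [10, [24, 1.2, 0], [0, 0, 0]], [10, [24, 1.2, 0], [0, 0, 0]], [10, [18, 1.2, 6], [0, 0, 0]], [10, [9.4, 0, 15], [0, 0, 0]], [10, [0, 0, 20], [0, 0, 0]], [10, [0, 0, 20], [0, 0, 0]], [10, [0, 0, 20], [0, 0, 0]], [10, [0, 0, 14], [0, 0, 0]], [10, [0, 0, 6], [0, 0, 0]], [10, [0, 0, 0], [0, 0, 0]], [10, [0, 0, 0], [0, 0, 0]]])

```text
time_s: 7.35
eef_pos: [515.6, 214.7, 236.7]
ee_rot: [0.0, 0.694, 0.72, 0.0]
force: [-0.0, -0.8, -1.9]
grip_width: 0.204
```

```bash
python3 - <<'E'
from h import *
delta([515.3,214.3,235]); snap('side','side5'); snap('scene','scene5')
import cv2
a=cv2.imread('pics/side5.png')[120:290,90:300]; b=cv2.imread('pics/scene5.png')[130:320,240:420]
cv2.imwrite('pics/c5.png',np.hstack([cv2.resize(a,(400,360)),cv2.resize(b,(380,360))]))
E
```

```text
t 7.35 pos [515.6 214.7 236.7] yaw_x 92.1 yaw_y 2.1 tz [ 2.e-04  1.e-04 -1.e+00] j6 0.148 F [-0.  -0.8 -1.9] M [ 0.04 -0.01  0.01] g 0.204 delta tool [-0.4 -0.3  1.7]
```

View pics/c5.png

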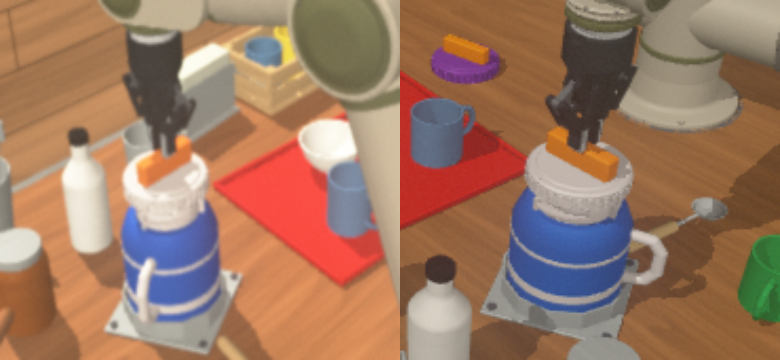

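Both views show the lid centred over the neck. I'm lowering it slowly.

Request:
carry_out(plan=[[10, [0, 0, 2], [0, 0, 0]], [10, [0, 0, 3], [0, 0, 0]], [10, [0, 0, 3], [0, 0, 0]], [10, [0, 0, 2], [0, 0, 0]], [10, [0, 0, 2], [0, 0, 0]], [10, [0, 0, 1], [0, 0, 0]], [10, [0, 0, 0], [0, 0, 0]]])

```text
time_s: 8.03
eef_pos: [515.4, 214.8, 223.1]
ee_rot: [-0.0, 0.694, 0.72, -0.0]
force: [0.6, -0.5, -2.0]
grip_width: 0.212
```

```bash
python3 - <<'E'
from h import *
delta([515.3,214.3,219])
E
```

```text
t 8.03 pos [515.4 214.8 223.1] yaw_x 92.1 yaw_y 2.1 tz [-5.e-04 -1.e-04 -1.e+00] j6 0.148 F [ 0.6 -0.5 -2. ] M [-0.01  0.04 -0.02] g 0.212 delta tool [-0.5 -0.1  4.1]
```

Request:
carry_out(plan=[[10, [0, 0, 1], [0, 0, 0]], [10, [0, 0, 1], [0, 0, 0]], [10, [0, 0, 1], [0, 0, 0]], [10, [0, 0, 1], [0, 0, 0]], [10, [0, 0, 0], [0, 0, 0]]])

```text
time_s: 8.45
eef_pos: [515.4, 214.8, 219.2]
ee_rot: [-0.0, 0.694, 0.72, -0.0]
force: [-1.0, -0.4, -2.2]
grip_width: 0.21
```

```bash
python3 - <<'E'
from h import *
delta([515.3,214.3,219])
E
```

```text
t 8.45 pos [515.4 214.8 219.2] yaw_x 92.1 yaw_y 2.1 tz [-3.e-04 -0.e+00 -1.e+00] j6 0.148 F [-1.  -0.4 -2.2] M [ 0.03 -0.04  0.03] g 0.21 delta tool [-0.5 -0.1  0.2]
```

Request:
carry_out(plan=[[10, [0, 0, 1], [0, 0, 0]], [10, [0, 0, 1], [0, 0, 0]], [10, [0, 0, 1], [0, 0, 0]], [10, [0, 0, 0], [0, 0, 0]]])

```text
time_s: 8.78
eef_pos: [515.8, 215.0, 217.9]
ee_rot: [0.001, 0.694, 0.72, 0.001]
force: [-2.3, 0.3, 6.9]
grip_width: 0.211
```

```bash
python3 - <<'E'
from h import *
delta([515.3,214.3,219])
E
```

```text
t 8.78 pos [515.8 215.  217.9] yaw_x 92.1 yaw_y 2.1 tz [ 2.4e-03  4.0e-04 -1.0e+00] j6 0.148 F [-2.3  0.3  6.9] M [-0.04  0.38 -0.  ] g 0.211 delta tool [-0.6 -0.6 -1.1]
```

Request:
carry_out(plan=[[10, [0, -0.5, 0], [0, 0, -0.4]], [10, [0, 0, 0], [0, 0, -0.4]], [10, [0, 0, 0], [0, 0, -0.4]], [10, [0, 0, 0], [0, 0, -0.4]], [10, [0, 0, 0], [0, 0, 0]]])

```text
time_s: 9.2
eef_pos: [515.1, 214.8, 216.8]
ee_rot: [0.0, 0.631, 0.776, 0.0]
force: [0.5, 1.3, -2.3]
grip_width: 0.207
```

```bash
cat > d.py <<'E'
from h import *
delta([515.3,214.3,219])
E
python3 d.py
```

```text
t 9.2 pos [515.1 214.8 216.8] yaw_x 101.8 yaw_y 11.8 tz [ 8.e-04  2.e-04 -1.e+00] j6 -0.021 F [ 0.5  1.3 -2.3] M [-0.01  0.02 -0.04] g 0.207 delta tool [-0.6  0.1 -2.2]
```

Contact is lost, so the lid is free again. I'm lowering it to see how far it sinks.

Request:
carry_out(plan=[[10, [0, 0, 1], [0, 0, 0]], [10, [0, 0, 1], [0, 0, 0]], [10, [0, 0, 1], [0, 0, 0]], [10, [0, 0, 0], [0, 0, 0]]])

```text
time_s: 9.53
eef_pos: [514.8, 214.8, 212.8]
ee_rot: [-0.0, 0.631, 0.775, -0.0]
force: [0.8, -0.2, -2.3]
grip_width: 0.21
```

```bash
python3 d.py
```

```text
t 9.53 pos [514.8 214.8 212.8] yaw_x 101.7 yaw_y 11.7 tz [-1.e-03 -2.e-04 -1.e+00] j6 -0.019 F [ 0.8 -0.2 -2.3] M [0.01 0.05 0.02] g 0.21 delta tool [-0.6  0.4 -6.2]
```

Request:
carry_out(plan=[[10, [0, 0, 1], [0, 0, 0]], [10, [0, 0, 1], [0, 0, 0]], [10, [0, 0, 1], [0, 0, 0]], [10, [0, 0, 0], [0, 0, 0]]])

```text
time_s: 9.87
eef_pos: [514.9, 214.8, 210.1]
ee_rot: [-0.0, 0.631, 0.776, -0.0]
force: [-0.3, 0.3, -1.6]
grip_width: 0.206
```

```bash
python3 d.py
```

```text
t 9.87 pos [514.9 214.8 210.1] yaw_x 101.7 yaw_y 11.7 tz [-4.e-04 -0.e+00 -1.e+00] j6 -0.019 F [-0.3  0.3 -1.6] M [-0.06  0.02  0.02] g 0.206 delta tool [-0.6  0.3 -8.9]
```

Request:
carry_out(plan=[[10, [0, 0, 1], [0, 0, 0]], [10, [0, 0, 1], [0, 0, 0]], [10, [0, 0, 0.5], [0, 0, 0]], [10, [0, 0, 0], [0, 0, 0]]])

```text
time_s: 10.2
eef_pos: [515.1, 214.9, 208.0]
ee_rot: [0.0, 0.631, 0.776, 0.0]
force: [1.0, 0.5, -1.6]
grip_width: 0.207
```

```bash
python3 d.py
```

```text
t 10.2 pos [515.1 214.9 208. ] yaw_x 101.7 yaw_y 11.7 tz [ 5.e-04  2.e-04 -1.e+00] j6 -0.019 F [ 1.   0.5 -1.6] M [ 0.06 -0.07 -0.06] g 0.207 delta tool [ -0.6   0.1 -11. ]
```

The lid is down to an origin height of about 177.6 mm, which is the start of the thread (178). It dropped in after about 10° anticlockwise. Now I'm turning it clockwise in stages, sinking as it goes.

Request:
carry_out(plan=[[10, [0, 0, 0.5], [0, 0, 0.2]], [10, [0, 0, 0.2], [0, 0, 0.4]], [10, [0, 0, 0.1], [0, 0, 0.4]], [10, [0, 0, 0.1], [0, 0, 0.5]], [10, [0, 0, 0], [0, 0, 0.5]], [10, [0, 0, 0], [0, 0, 0.5]], [10, [0, 0, 0], [0, 0, 0]]])

```text
time_s: 10.78
eef_pos: [515.1, 214.8, 207.3]
ee_rot: [0.0, 0.728, 0.686, 0.0]
force: [0.4, 0.7, 0.4]
grip_width: 0.212
```

```bash
python3 d.py
```

```text
t 10.78 pos [515.1 214.8 207.3] yaw_x 86.6 yaw_y -3.4 tz [ 5.e-04  1.e-04 -1.e+00] j6 0.245 F [0.4 0.7 0.4] M [ 0.06  0.03 -0.03] g 0.212 delta tool [ -0.5   0.3 -11.7]
```

Request:
carry_out(plan=[[10, [0, 0, 0.1], [0, 0, 0.4]], [10, [0, 0, 0.15], [0, 0, 0.5]], [10, [0, 0, 0.15], [0, 0, 0.5]], [10, [0, 0, 0.15], [0, 0, 0.5]], [10, [0, 0, 0.15], [0, 0, 0.5]], [10, [0, 0, 0.1], [0, 0, 0.4]], [10, [0, 0, 0], [0, 0, 0]]])

```text
time_s: 11.37
eef_pos: [515.1, 214.9, 206.6]
ee_rot: [0.0, 0.82, 0.573, 0.0]
force: [0.1, -0.7, 1.3]
grip_width: 0.21
```

```bash
python3 d.py
```

```text
t 11.37 pos [515.1 214.9 206.6] yaw_x 69.9 yaw_y -20.1 tz [ 7.e-04  1.e-04 -1.e+00] j6 0.536 F [ 0.1 -0.7  1.3] M [-0.01 -0.02  0.01] g 0.21 delta tool [ -0.5   0.4 -12.4]
```

Request:
carry_out(plan=[[10, [0, 0, 0.15], [0, 0, 0.4]], [10, [0, 0, 0.2], [0, 0, 0.5]], [10, [0, 0, 0.2], [0, 0, 0.5]], [10, [0, 0, 0.2], [0, 0, 0.5]], [10, [0, 0, 0.2], [0, 0, 0.5]], [10, [0, 0, 0.15], [0, 0, 0.4]], [10, [0, 0, 0], [0, 0, 0]]])

```text
time_s: 11.95
eef_pos: [515.2, 214.9, 205.6]
ee_rot: [0.0, 0.894, 0.447, 0.001]
force: [-0.0, 0.6, 3.3]
grip_width: 0.21
```

```bash
python3 d.py
```

```text
t 11.95 pos [515.2 214.9 205.6] yaw_x 53.2 yaw_y -36.8 tz [ 1.1e-03  2.0e-04 -1.0e+00] j6 0.828 F [-0.   0.6  3.3] M [-0.01  0.03  0.03] g 0.21 delta tool [ -0.4   0.5 -13.4]
```

Request:
carry_out(plan=[[10, [0, 0, 0.1], [0, 0, 0.4]], [10, [0, 0, 0.15], [0, 0, 0.5]], [10, [0, 0, 0.15], [0, 0, 0.5]], [10, [0, 0, 0.15], [0, 0, 0.4]], [10, [0, 0, 0.1], [0, 0, 0.2]], [10, [0, 0, 0], [0, 0, 0]]])

```text
time_s: 12.45
eef_pos: [515.2, 214.9, 204.9]
ee_rot: [0.0, 0.936, 0.352, 0.0]
force: [1.0, -0.4, 3.5]
grip_width: 0.208
```

```bash
python3 d.py
```

```text
t 12.45 pos [515.2 214.9 204.9] yaw_x 41.2 yaw_y -48.8 tz [ 1.e-03  2.e-04 -1.e+00] j6 1.037 F [ 1.  -0.4  3.5] M [ 0.09 -0.09  0.07] g 0.208 delta tool [ -0.3   0.5 -14.1]
```

Request:
carry_out(plan=[[10, [0, 0, 0.1], [0, 0, 0.4]], [10, [0, 0, 0.1], [0, 0, 0.5]], [10, [0, 0, 0.1], [0, 0, 0.5]], [10, [0, 0, 0.1], [0, 0, 0.4]], [10, [0, 0, 0], [0, 0, 0]]])

```text
time_s: 12.87
eef_pos: [515.1, 214.9, 204.4]
ee_rot: [0.0, 0.965, 0.262, 0.0]
force: [0.3, -0.1, 4.4]
grip_width: 0.211
```

```bash
python3 d.py
```

```text
t 12.87 pos [515.1 214.9 204.4] yaw_x 30.4 yaw_y -59.6 tz [ 8.e-04  2.e-04 -1.e+00] j6 1.226 F [ 0.3 -0.1  4.4] M [ 0.06 -0.04  0.04] g 0.211 delta tool [ -0.1   0.6 -14.6]
```

Request:
carry_out(plan=[[10, [0, 0, 0], [0, 0, 0.3]], [10, [0, 0, 0.1], [0, 0, 0.4]], [10, [0, 0, 0.1], [0, 0, 0.4]], [10, [0, 0, 0], [0, 0, 0.3]], [10, [0, 0, 0], [0, 0, 0]]])

```text
time_s: 13.28
eef_pos: [515.2, 214.8, 204.2]
ee_rot: [0.0, 0.982, 0.191, 0.0]
force: [1.5, -0.7, 5.0]
grip_width: 0.211
```

```bash
python3 d.py; python3 - <<'E'
from h import *
snap('wrist','wrist6'); lidpose('wrist6')
E
```

```text
t 13.28 pos [515.2 214.8 204.2] yaw_x 22.1 yaw_y -67.9 tz [ 1.e-03 -1.e-04 -1.e+00] j6 1.371 F [ 1.5 -0.7  5. ] M [-0.09 -0.17  0.45] g 0.211 delta tool [ -0.1   0.5 -14.8]
bar rect(tool) ((1.0304946899414062, 0.8980484008789062), (20.673158645629883, 91.51315307617188), 88.09577941894531) top z -28.615341663803093 plane slope deg [ 0.08903082 -0.30284453]
disc 15584 slopes deg [ 1.11029375 -0.06268456] z at axis 3.1434255882791198
circ (array([2.85048349, 0.96159716]), np.float64(59.04002590126718)) ((2.5346944332122803, 0.9565554857254028), 59.69742202758789)
```

View pics/wrist6.png

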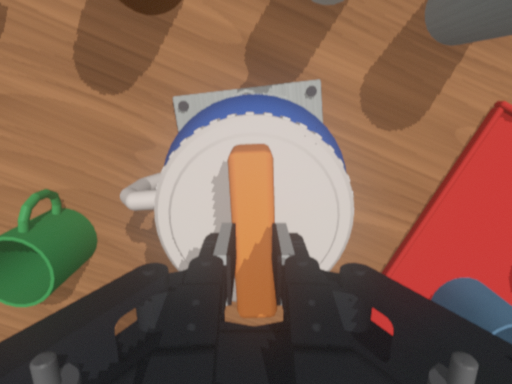

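Torque has jumped to 0.45 N m after 80° clockwise, the height matches home, and the bar lags the tool by about 2° in the pads. One more gentle 2.4° turn should tell a dead stop from friction.

Request:
carry_out(plan=[[10, [0, 0, 0], [0, 0, 0.2]], [10, [0, 0, 0], [0, 0, 0.2]], [10, [0, 0, 0], [0, 0, 0]]])

```text
time_s: 13.58
eef_pos: [515.3, 214.8, 204.1]
ee_rot: [0.0, 0.985, 0.17, 0.0]
force: [3.1, -0.5, 4.8]
grip_width: 0.211
```

```bash
python3 d.py; python3 - <<'E'
from h import *
snap('wrist','wrist7'); lidpose('wrist7')
E
```

```text
t 13.58 pos [515.3 214.8 204.1] yaw_x 19.6 yaw_y -70.4 tz [ 1.e-03 -2.e-04 -1.e+00] j6 1.414 F [ 3.1 -0.5  4.8] M [-0.09 -0.3   0.84] g 0.211 delta tool [ -0.1   0.5 -14.9]
bar rect(tool) ((0.6603775024414062, 0.9630346298217773), (20.749906539916992, 91.6146240234375), 86.0115737915039) top z -28.6808261349139 plane slope deg [ 0.03316784 -0.57630787]
disc 15671 slopes deg [ 1.07117793 -0.05665791] z at axis 3.118932948083089
circ (array([2.63750574, 0.96953471]), np.float64(59.14695572887811)) ((2.892524003982544, 1.0868662595748901), 59.7065315246582)
```

The lid did not move. The bar only lagged 2° more and torque rose to 0.84 N m, so it is dead against the ribs. I'm easing off the twist, opening the fingers, and lifting.

Request:
carry_out(plan=[[10, [0, 0, 0], [0, 0, -0.3]], [10, [0, 0, 0], [0, 0, -0.3]], [10, [0, 0, 0], [0, 0, 0]]])

```text
time_s: 13.88
eef_pos: [515.3, 214.8, 204.1]
ee_rot: [0.0, 0.979, 0.202, 0.0]
force: [0.9, -0.4, 5.5]
grip_width: 0.21
```

```bash
python3 d.py; python3 - <<'E'
from h import *
snap('wrist','wrist8'); lidpose('wrist8')
E
```

```text
t 13.88 pos [515.3 214.8 204.1] yaw_x 23.3 yaw_y -66.7 tz [ 9.e-04  2.e-04 -1.e+00] j6 1.35 F [ 0.9 -0.4  5.5] M [-0.07 -0.35  0.22] g 0.21 delta tool [ -0.1   0.5 -14.9]
bar rect(tool) ((1.0386581420898438, 0.6189231872558594), (20.647174835205078, 91.53593444824219), 89.06917572021484) top z -28.665246237048677 plane slope deg [ 0.12475522 -0.34908632]
disc 15629 slopes deg [ 1.1295894  -0.05483462] z at axis 3.099932624241217
circ (array([2.5204554 , 0.98626149]), np.float64(59.3313443940598)) ((3.169792652130127, 1.1331676244735718), 59.63212203979492)
```

Request:
carry_out(plan=[[85, [0, 0, 0], [0, 0, 0]], [85, [0, 0, 0], [0, 0, 0]], [85, [0, 0, 0], [0, 0, 0]], [85, [0, 0, 0], [0, 0, 0]], [85, [0, 0, 0], [0, 0, 0]], [85, [0, 0, 0], [0, 0, 0]], [85, [0, 0, -5], [0, 0, 0]], [85, [0, 0, -15], [0, 0, 0]], [85, [0, 0, -25], [0, 0, 0]], [85, [0, 0, -30], [0, 0, 0]], [85, [0, 0, -30], [0, 0, 0]], [85, [0, 0, -15], [0, 0, 0]], [85, [0, 0, 0], [0, 0, 0]], [85, [0, 0, 0], [0, 0, 0]]])

```text
time_s: 15.1
eef_pos: [515.0, 214.9, 324.2]
ee_rot: [-0.0, 0.98, 0.2, 0.001]
force: [0.1, 0.6, -1.6]
grip_width: 0.998
```

```bash
python3 d.py; python3 - <<'E'
from h import *
snap('wrist','wrist9'); c=dict(np.load('wrist9.npz')); r,zt,a,P,n=bar(c); print(r,zt,a,n)
z=P[...,2]; d=np.hypot(P[...,0]-r[0][0],P[...,1]-r[0][1]); m=(d<58)&(abs(z-200)<10)
W=P[m]; A=np.c_[W[:,:2],np.ones(len(W))]; p=np.linalg.lstsq(A,W[:,2],rcond=None)[0]; print('disc z',np.median(W[:,2]),'slope deg',np.degrees(p[:2]))
snap('side','side9'); snap('scene','scene9')
a=cv2.imread('pics/side9.png'); b=cv2.imread('pics/scene9.png')
cv2.imwrite('pics/c9.png',np.hstack([cv2.resize(a,(400,300)),cv2.resize(b,(400,300))]))
E
```

```text
t 15.1 pos [515.  214.9 324.2] yaw_x 23.1 yaw_y -66.9 tz [ 1.e-03  2.e-04 -1.e+00] j6 1.352 F [ 0.1  0.6 -1.6] M [-0.05  0.    0.01] g 0.998 delta tool [-1.000e-01  6.000e-01  1.052e+02]
((516.9054565429688, 214.23158264160156), (89.6339111328125, 19.398258209228516), 24.05229377746582) 232.80115603012337 24.052292 1865
disc z 201.10741280803566 slope deg [-0.12625397  0.06883604]
```

View pics/wrist9.png

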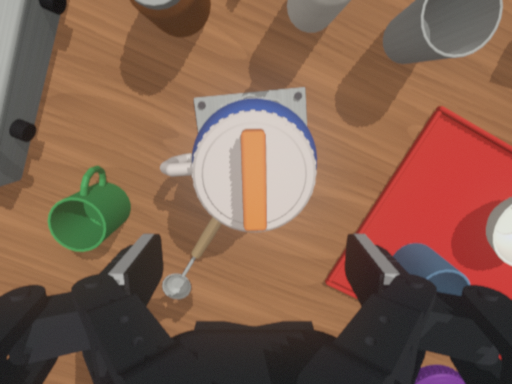

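View pics/c9.png

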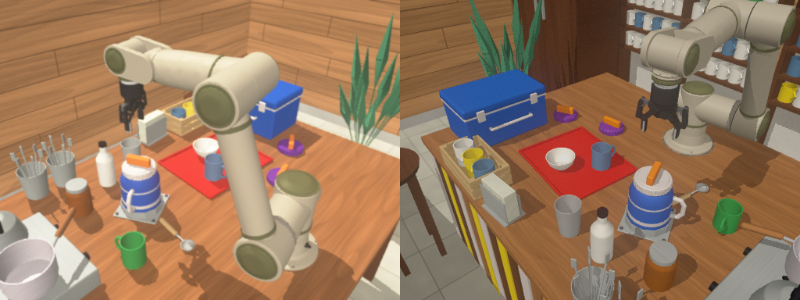

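The lid is seated at about (255,170) in the wrist view: level, bar top at 232.8 mm (origin 173.8, home is 174), and unmoved since the stop. The gripper is open and well clear above it, and everything else looks undisturbed.

```bash
python3 -c "
from rig import ctrl
print(ctrl.finish_job())"
```

```text
the job is handed in; nothing more can be done
None
```

The blue jug is closed, and the job was handed in at about 15 s of the 64 s allowed.

I took the white lid off the red tray and set it level on the neck. It touched down about 9.5 mm above the thread start. After about 10° anticlockwise, with a 0.5 mm sideways correction in the same move, it came free and sank in. About 80° clockwise brought it to a dead stop at the ribs. I eased off the twist, let go and lifted clear.

**Last checks:**
- **Home height:** the bar's top measured 232.8 mm, which puts the lid's origin at 173.8 mm. Fully home is 174 mm.
- **Level and stable:** the lid is level to within about 0.15°. Its bar stayed at about 24° from the stop through letting go and lifting off.
- **Dead stop:** to confirm it, I turned the tool 2.4° more. The lid did not move, but the torque briefly rose to 0.84 N m, above the 0.4 N m expected near home.
- **Surroundings:** by eye, in the final views from all three cameras, the other objects look undisturbed. I did not measure them.

**One disagreement:** the force sensor still read about -1.6 N vertically with the gripper empty and clear of everything. I took that as sensor drift.

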